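# Tip the cart of brown bottles into the wash tray

### The arm

A 6-joint arm with a two-finger parallel gripper is mounted at the origin on the work surface. World frame = base frame: x ahead of the robot, y to its left, z up, the work surface at z = 0. Lengths are in m, angles in rad, forces in N, time in s.
With the tool pointing down it reaches from about 0.275 to 0.725 m from the base axis. Payload 5.6 kg.
Tool frame: the origin (TCP) lies at the very end of the fingers, on their centre line; the grasp point (between the pads) lies 19 mm behind it; z points along the fingers, y is the line along which they close (so a half turn about z gives the same grasp; the last joint's range is limited). The gripper opens to 85 mm and grips with 20 to 120 N. Pads are 22 mm wide; open, the fingers measure 114 mm over their backs; the gripper's body (76 mm by 85 mm) begins 54 mm behind the grasp point. The pads swing forward as they close: fully open they stand 13 mm farther back than shut.
Start: joints at [-1.036, 0.255, 0.108, 0, -1.424, -0.285], TCP at [0.136, -0.533, 0.231] pointing down, gripper open.
Joint ranges: [-2.95, 2.95], [-1.21, 1.97], [-1.09, 1.5], [-2.87, 1.71], [-2.94, -0.07], [-3.05, 3.05]. Speed limits (rad/s): [2.57, 2.57, 3.14, 3.14, 3.14, 3.14].

### API

Orientations are given as a unit quaternion [x, y, z, w].
In Python, from plant import ctrl, solver, camera, camera_model, ticket, boxes_of, cut_out gives the robot as it stands. Calls block until the motion is done:
- ctrl.move_ptp(position, orientation): joint-space move of the TCP to a pose.
- ctrl.move_linear(position, rot=None, feed=0.15): straight line of the TCP; rot=None keeps the orientation; feed is the mean speed in m/s.
- ctrl.set_joints(angles): joint-space move.
- ctrl.command_gripper(opening, newtons=None): opening from 0.0 (shut) to 1.0 (fully open); newtons is the grip in N (None keeps the last); returns when the fingers have stopped.
- ctrl.hold(seconds).
- solver.solve_ik(position, orientation): joint angles nearest the present ones, or None.
- camera(name): name is "scene" or "top"; returns the picture (384x512x3 uint8, red, green, blue); there is no depth.
- camera_model(name): a dict with "K" (3x3 intrinsics, pixels), "rvec" (rotation vector, rad) and "tvec" (3), from world to camera coordinates, as OpenCV has them. Camera axes: x right, y down, z forward; pixel columns grow to the right and rows downward; lengths in m; the calibration is good to about 2 mm. A picture is of the moment at which its call begins. camera_model takes no time and is no camera call.
A pose or a line that the arm cannot do raises ctrl.Unreachable and nothing moves.
- ticket.finish_job(): hands the job in; it is judged then, once.
Trained networks look in the newest picture that a camera, given by its name, has taken for a name from the list of things; names that differ only in an ending like _2 or _b are one class to them, and where a whole thing is asked for, a point or a joint stands for the part that bears it (a point fixed in the world has none). Each returns a list of dicts, best first, with "p" (0 to 1); they miss things now and then, are a little off and sometimes report something else, mostly with a low value. They report only what shows in the picture. A call takes as long as a camera call.
- boxes_of(camera, name): "centre" ([x, y, z] in m, in world coordinates, good to about 4 mm: the middle of the surface that is visible of it).
- cut_out(camera, name): "pixels" (384x512 bool, what is visible of it).
Readings, each from a call of its own:
- ctrl.current_time_s(): time.
- ctrl.current_joints(): joint angles.
- ctrl.current_dq(): joint speeds.
- ctrl.current_joint_torque(): joint torques, N m.
- ctrl.current_tool_pos(): TCP position.
- ctrl.current_orientation(): TCP orientation.
- ctrl.current_wrist_force(): force on the tool from outside, world axes, zero at the start.
- ctrl.current_torque(): the same for the moment, N m.
- ctrl.current_opening(): opening from 0.0 (shut) to 1.0 (fully open).
- ctrl.current_finger_force(): force on a finger pad.
Only numpy, scipy, OpenCV 4.12 (cv2) and the standard library are available. Lean on these libraries where they do the work, as an engineer would, in place of code of your own. Each camera call takes 0.05 s, during which the arm holds its last target. There are 200 camera calls.

### The job

Two blue tip carts stand on the dock, one holding two brown bottles and the other two white ones: slide the white wash tray by its orange fin fully to its stop in front of the cart with the brown bottles, lift that cart's handle so that both bottles roll forward over the wheels into the tray, then lower the cart by its handle gently back onto its feet (do not let it drop) and let go. Leave the other cart with its white bottles alone, and do not disturb the things standing around the dock.

Things in the scene. Friction and masses are not known exactly. Their poses are not given: they have to be found in the camera images.
- dock: fixed tipping dock, 400 x 310 mm, steel base with a raised grey platform 50 mm high on which the two carts stand side by side. Origin on the bench below the carts' axles, midway between the carts; local x = the direction the carts tip (towards the tray), local y = from the near cart (nearer the robot) to the far cart, z up
- cart_near (a joint): hinge of the blue tip cart on the near half (nearer the robot) (dock y = -75 mm): 0 = level on its feet, positive (rad) = handle raised, tipping forward; limit 1.1. Hinge = wheel axle, along dock y at dock x = 0, z = 78 mm. Weighs 0.5 kg; falls back by its weight, lightly damped. Tub 143 mm long, 102 wide, open in front with a 6 mm sill; bottles roll out at about 0.5 to 0.9 rad
- cart_far (a joint): hinge of the blue tip cart on the far half (dock y = +75 mm): 0 = level on its feet, positive (rad) = handle raised, tipping forward; limit 1.1. Hinge = wheel axle, along dock y at dock x = 0, z = 78 mm. Weighs 0.5 kg; falls back by its weight, lightly damped. Tub 143 mm long, 102 wide, open in front with a 6 mm sill; bottles roll out at about 0.5 to 0.9 rad
- cart_near_bar (a point): centre of the near cart's black round handle bar: 14 mm diameter, along dock y, 80 mm free between its stems. Level: 165 mm behind (-x) and 45 mm above the axle, 123 mm above the bench, with a 53 mm gap to the tub's rear wall. Swings about the axle (171 mm radius); the round bar can turn within a pinch from above
- cart_far_bar (a point): centre of the far cart's black round handle bar: 14 mm diameter, along dock y, 80 mm free between its stems. Level: 165 mm behind (-x) and 45 mm above the axle, 123 mm above the bench, with a 53 mm gap to the tub's rear wall. Swings about the axle (171 mm radius); the round bar can turn within a pinch from above
- tray (a joint): travel of the white wash tray along dock y: 0 = at the stop in front of the near cart, 0.150 m = at the stop in front of the far cart; starts in between. Slides with about 2 N of friction and stays where left
- tray_in (a point): centre of the tray's inner floor, 17 mm above the bench; axes as the dock's. Inside 124 x 124 mm; side walls 58 mm, wall on the far side from the carts 78 mm, wall on the cart side 24 mm high
- tray_fin (a point): centre of the top of the orange upright fin by which the tray is moved, just outside its wall on the far side from the carts, 103 mm above the bench: 14 mm thick (dock y), 50 mm long (dock x), 80 mm tall
- brown1: brown bottle, 88 mm long, body 40 mm diameter with a 28 mm cap; lies on its side across its cart. Origin on its axis at mid-length; local y along the bottle towards the cap. It lies in the same cart as brown2, against the rear wall
- brown2: brown bottle, 88 mm long, body 40 mm diameter with a 28 mm cap; lies on its side across its cart. Origin on its axis at mid-length; local y along the bottle towards the cap. In front of brown1
- white1: white bottle, 88 mm long, body 40 mm diameter with a 28 mm cap; lies on its side across its cart. Origin on its axis at mid-length; local y along the bottle towards the cap. It lies in the other cart
- white2: white bottle, 88 mm long, body 40 mm diameter with a 28 mm cap; lies on its side across its cart. Origin on its axis at mid-length; local y along the bottle towards the cap. In front of white1
- blue_cap_bottle: bystander: clear bottle with a blue cap, 66 mm diameter, 140 mm tall, origin at the centre of its base
- tip_box: bystander: green box 120 x 80 x 60 mm, origin at the centre of its base
- red_cap_jar: bystander: white jar with a red cap, 70 mm diameter, 90 mm tall, origin at the centre of its base

How it is judged:
On the way, in this order (a step that is already met when the one before it is completed fails the run):
1. the tray is at its stop in front of the cart with the brown bottles (((y of brown1 in the frame of dock below 0 m and value of joint tray below 0.012 m) or (y of brown1 in the frame of dock above 0 m and value of joint tray above 0.138 m))), for 0.2 s.
2. that cart is tipped forward and both brown bottles are in the tray (((y of brown1 in the frame of dock below 0 m and value of joint tray below 0.012 m) or (y of brown1 in the frame of dock above 0 m and value of joint tray above 0.138 m)) and x of brown1 in the frame of tray_in between -0.062 and 0.062 m and y of brown1 in the frame of tray_in between -0.062 and 0.062 m and z of brown1 in the frame of tray_in between 0 and 0.055 m and x of brown2 in the frame of tray_in between -0.062 and 0.062 m and y of brown2 in the frame of tray_in between -0.062 and 0.062 m and z of brown2 in the frame of tray_in between 0 and 0.055 m and ((y of brown1 in the frame of dock below 0 m and value of joint cart_near above 0.15 rad) or (y of brown1 in the frame of dock above 0 m and value of joint cart_far above 0.15 rad))), for 0.1 s.
3. the cart is back on its feet (value of joint each of cart_near, cart_far below 0.03 rad), for 0.2 s.
At the end, for the whole second after the job is handed in: Both brown bottles lie at rest in the tray; tray within 12 mm of the stop at their cart; both carts on their feet (within 0.03 rad); white bottles within 30 mm of their start; the three bystanders upright (0.2 rad), within 30 mm of their start (all of step 3 and ((y of brown1 in the frame of dock below 0 m and value of joint tray below 0.012 m) or (y of brown1 in the frame of dock above 0 m and value of joint tray above 0.138 m)) and x of brown1 in the frame of tray_in between -0.062 and 0.062 m and y of brown1 in the frame of tray_in between -0.062 and 0.062 m and z of brown1 in the frame of tray_in between 0 and 0.055 m and x of brown2 in the frame of tray_in between -0.062 and 0.062 m and y of brown2 in the frame of tray_in between -0.062 and 0.062 m and z of brown2 in the frame of tray_in between 0 and 0.055 m and linear speed of each of brown1, brown2 below 0.03 m/s and distance of each of white1, white2, blue_cap_bottle, tip_box, red_cap_jar from where it was at the start of the episode below 0.03 m and angle between each of blue_cap_bottle, tip_box, red_cap_jar's own z axis and vertical below 0.2 rad); the robot touches nothing.
It fails at once if a cart falls back faster than 2.2 rad/s (dropped, not lowered) (velocity of joint any of cart_near, cart_far below -2.2 rad/s).
It fails at once if the cart with the white bottles is tipped by more than 0.12 rad ((y of brown1 in the frame of dock below 0 m and value of joint cart_far above 0.12 rad) or (y of brown1 in the frame of dock above 0 m and value of joint cart_near above 0.12 rad)).
It fails at once if a white bottle is moved by more than 30 mm (distance of any of white1, white2 from where it was at the start of the episode above 0.03 m).
It fails at once if a bystander is shifted by more than 30 mm or tipped by more than 0.2 rad (distance of any of blue_cap_bottle, tip_box, red_cap_jar from where it was at the start of the episode above 0.03 m or angle between any of blue_cap_bottle, tip_box, red_cap_jar's own z axis and vertical above 0.2 rad).
It also fails if it takes over 54 s, if anything falls off the work surface, if the arm or the gripper's body presses on something with over 40 N, if the wrist force passes 120 N, or if a joint passes its speed limit or range.

## Working session

There is one attempt and no reset: what is moved stays moved. The work goes in short steps, each a Python script; the robot and the scene stay as the last script left them, time stands still between calls to the robot, and variables do not carry over. Pictures are saved under pics/ and viewed, at most 10 in all, crops included, and the job is handed in when it is done.

```bash
mkdir -p pics; ls
python3 - <<'E'
from plant import *
import cv2,numpy as np
for n in("scene","top"):
    im=camera(n); cv2.imwrite(f"pics/{n}0.png",im[:,:,::-1])
    for o in ["dock","cart_near","cart_near_bar","tray","tray_fin","brown1","white1","blue_cap_bottle","tip_box","red_cap_jar"]:
        print(n,o,[(np.round(d["centre"],3).tolist(),round(d["p"],2)) for d in boxes_of(n,o)][:4])
    m=camera_model(n);print(m)
print(ctrl.current_time_s(),ctrl.current_orientation())
E
```

```text
pics
plant.py
scene dock [([0.558, 0.022, 0.049], 0.97)]
scene cart_near [([0.454, 0.065, 0.104], 0.8)]
scene cart_near_bar []
scene tray [([0.593, 0.108, 0.112], 0.49)]
scene tray_fin [([0.493, -0.077, 0.028], 0.79), ([0.441, 0.088, 0.121], 0.35)]
scene brown1 [([0.593, 0.107, 0.112], 0.9), ([0.59, 0.07, 0.115], 0.55)]
scene white1 [([0.441, 0.086, 0.116], 0.63), ([0.449, 0.125, 0.111], 0.58)]
scene blue_cap_bottle [([0.381, 0.372, 0.083], 0.87)]
scene tip_box [([0.43, -0.406, 0.06], 0.56)]
scene red_cap_jar [([0.57, 0.396, 0.07], 0.67)]
{'K': array([[408.30486289,   0.        , 251.97687687],
       [  0.        , 408.30486289, 190.54277185],
       [  0.        ,   0.        ,   1.        ]]), 'rvec': array([ 1.94531352,  1.74773864, -0.55187315]), 'tvec': array([-0.05315955, -0.32325942,  1.53665327])}
top dock [([0.511, 0.021, 0.052], 0.78)]
top cart_near [([0.446, 0.058, 0.092], 0.85), ([0.512, 0.027, 0.053], 0.48)]
top cart_near_bar [([0.442, 0.058, 0.095], 0.94), ([0.592, 0.048, 0.092], 0.39)]
top tray [([0.498, -0.076, 0.014], 0.83)]
top tray_fin [([0.502, -0.072, 0.017], 0.71)]
top brown1 [([0.593, 0.113, 0.108], 0.75), ([0.588, 0.075, 0.12], 0.7)]
top white1 [([0.437, 0.09, 0.12], 0.75), ([0.444, 0.124, 0.115], 0.54)]
top blue_cap_bottle [([0.548, 0.405, 0.093], 0.69), ([0.358, 0.374, 0.095], 0.57)]
top tip_box [([0.408, -0.401, 0.063], 0.59)]
top red_cap_jar [([0.55, 0.405, 0.094], 0.69)]
{'K': array([[492.49427311,   0.        , 259.72863749],
       [  0.        , 492.49427311, 186.41017105],
       [  0.        ,   0.        ,   1.        ]]), 'rvec': array([ 2.17588043, -2.13757776,  0.17419422]), 'tvec': array([-0.04049806,  0.48137235,  1.58436081])}
1.1 [-1.24554745e-01  9.92212737e-01 -1.04660867e-05 -1.74424289e-05]
```

View pics/scene0.png

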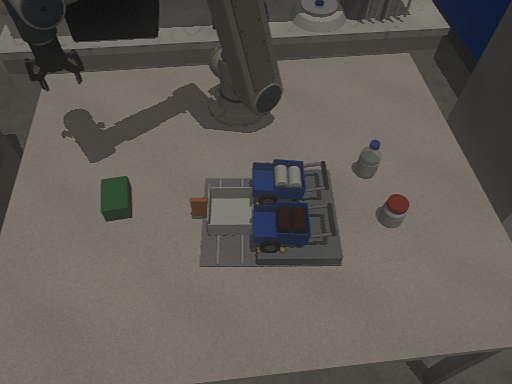

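View pics/top0.png

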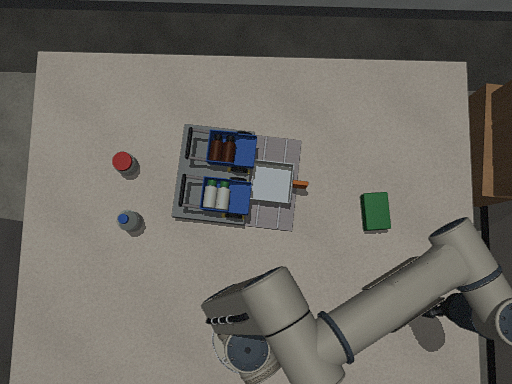

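The scene picture shows brown bottles in the far cart (about 292,219), white in the near cart (287,177), the tray between them with the orange fin at (199,207). The top view agrees: fin at (300,184), far bar at (188,143), near bar at (182,190). I'll enlarge it to measure the bars and fin.

Run:
```python
import cv2
a=cv2.imread("pics/top0.png")[115:240,165:315]; cv2.imwrite("pics/topc.png",cv2.convertScaleAbs(cv2.resize(a,None,fx=4.8,fy=4.8,interpolation=cv2.INTER_CUBIC),alpha=1.5,beta=20))
a=cv2.imread("pics/scene0.png")[150:275,185:350]; cv2.imwrite("pics/scenec.png",cv2.convertScaleAbs(cv2.resize(a,None,fx=4.8,fy=4.8,interpolation=cv2.INTER_CUBIC),alpha=1.5,beta=20))
```

```text
(no output)
```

View pics/topc.png

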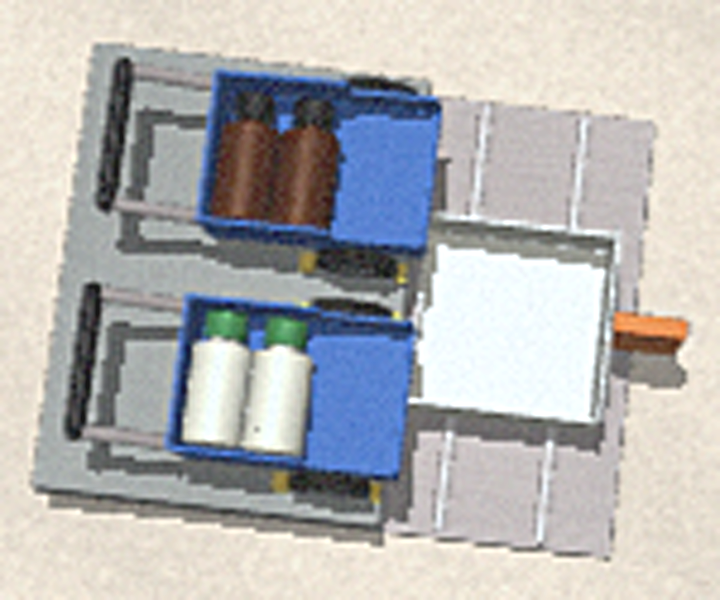

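View pics/scenec.png

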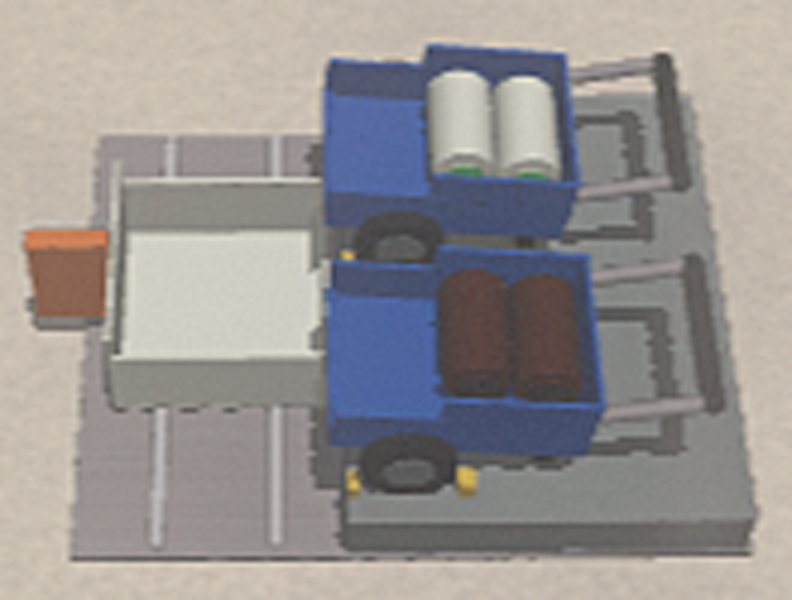

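```bash
cat > geo.py <<'E'
import numpy as np, cv2, json, os
from plant import camera_model
M={n:camera_model(n) for n in("top","scene")}
def proj(n,P):
    m=M[n]; return cv2.projectPoints(np.float64(P).reshape(-1,3),m["rvec"],m["tvec"],m["K"],None)[0][:,0]
if os.path.exists("fit.json"): X0,Y0,A,XF,T,_=json.load(open("fit.json"))
def d2w(p):
    c,s=np.cos(A),np.sin(A); return np.array([X0+c*p[0]-s*p[1],Y0+s*p[0]+c*p[1],p[2]])
E
python3 - <<'E'
from geo import *
from scipy.optimize import least_squares
off={"top":(165,115),"scene":(185,150)}
# cam, crop px, dock point builder
obs=[("top",(115,134),lambda q:(-.165,.075,.123)),("top",(83,361),lambda q:(-.165,-.075,.123)),
("scene",(672,122),lambda q:(-.165,-.075,.123)),("scene",(703,333),lambda q:(-.165,.075,.123)),
("top",(652,322),lambda q:(q[3],q[4]-.075,.103)),("scene",(66,240),lambda q:(q[3],q[4]-.075,.103)),
("top",(95,45),lambda q:(q[5],.155,.05)),("top",(35,488),lambda q:(q[5],-.155,.05)),
("scene",(752,518),lambda q:(q[5],.155,.05)),("scene",(690,92),lambda q:(q[5],-.155,.05))]
def f(q,full=False):
    r=[]
    for c,u,g in obs:
        p=g(q);cs,s=np.cos(q[2]),np.sin(q[2])
        w=(q[0]+cs*p[0]-s*p[1],q[1]+s*p[0]+cs*p[1],p[2])
        r.append(proj(c,w)[0]-(np.array(u)/4.8+off[c]-.4))
    return np.ravel(r)
s=least_squares(f,[.52,.02,-1.6,.2,.075,-.2],loss="soft_l1")
print(s.x.round(4)); print(f(s.x).reshape(-1,2).round(2))
json.dump(s.x.tolist(),open("fit.json","w"))
import geo,importlib;importlib.reload(geo)
for p in[(-.165,.075,.123),(-.165,-.075,.123),(s.x[3],s.x[4]-.075,.103),(0,0,0),(-.04,.075,.1)]:print(p,geo.d2w(p).round(4))
E
```

```text
[ 0.513   0.041  -1.6682  0.199   0.0715 -0.1966]
[[-0.89  0.11]
 [-0.73 -0.1 ]
 [-0.68 -0.26]
 [-0.68 -0.35]
 [-0.69 -0.15]
 [-0.61 -0.14]
 [-0.22 -0.88]
 [-0.76 -0.15]
 [-0.16  0.15]
 [-0.99  0.23]]
(-0.165, 0.075, 0.123) [0.6037 0.1979 0.123 ]
(-0.165, -0.075, 0.123) [0.4544 0.2125 0.123 ]
(np.float64(0.19900519704916378), np.float64(-0.0034632285095122367), 0.103) [ 0.4902 -0.1567  0.103 ]
(0, 0, 0) [0.513 0.041 0.   ]
(-0.04, 0.075, 0.1) [0.5915 0.0735 0.1   ]
```

The fit is consistent, with residuals of about 0.7 px (2 mm). The dock is at (0.513, 0.041) with dock x roughly along world −y, and the tray is at 0.0715. Next I check reach and push the tray to the far stop.

```bash
cat >> geo.py <<'E'
from scipy.spatial.transform import Rotation as Ro
from plant import ctrl, solver
def quat(axis,sgn):   # tool down, closing along dock x or y
    d=d2w((1,0,0))-d2w((0,0,0)) if axis=="x" else d2w((0,1,0))-d2w((0,0,0))
    y=sgn*d; z=np.array([0,0,-1.]); return Ro.from_matrix(np.c_[np.cross(y,z),y,z]).as_quat()
def bar(th,dx=0,dz=0):  # TCP for far bar grasp
    a=np.arctan2(.045,.165)+th; r=np.hypot(.045,.165)
    return d2w((-r*np.cos(a)+dx,.075,.078+r*np.sin(a)-.019+dz))
def dF():
    f=np.array(ctrl.current_wrist_force()); ex=d2w((1,0,0))-d2w((0,0,0)); ey=d2w((0,1,0))-d2w((0,0,0))
    return np.round([f@ex,f@ey,f[2]],1)
E
python3 - <<'E'
from geo import *
for s in(1,-1):
    for p in[(.205,T-.075,.066),(.205,.077,.066),(.205,.077,.25)]:
        j=solver.solve_ik(d2w(p),quat("y",s));print("fin",s,None if j is None else np.round(j,2))
    for th in(0,.5,1.0):
        j=solver.solve_ik(bar(th),quat("x",s));print("bar",s,None if j is None else np.round(j,2))
E
```

```text
fin 1 None
fin 1 None
fin 1 None
bar 1 [ 0.56  0.48  0.12  0.   -1.21  0.91]
bar 1 [ 0.51  0.41  0.2   0.   -1.36  0.97]
bar 1 [ 0.4   0.36  0.22  0.   -1.44  1.07]
fin -1 [-0.02  0.3  -0.27  0.   -1.   -0.08]
fin -1 [-0.03  0.44 -0.06  0.   -1.07 -0.07]
fin -1 [-0.03  0.34  0.27  0.   -1.5  -0.07]
bar -1 [ 0.56  0.48  0.12  0.   -1.21 -2.23]
bar -1 [ 0.51  0.41  0.2   0.   -1.36 -2.18]
bar -1 [ 0.4   0.36  0.22  0.   -1.44 -2.07]
```

Run:
```python
from geo import *
from plant import camera
q=quat("y",-1)
P=lambda y,z:d2w((.205,y,z))
y0=T-.075
ctrl.move_ptp(P(y0,.22),q)
ctrl.command_gripper(.6)
ctrl.move_linear(P(y0,.067),feed=.15); print("down",dF())
ctrl.command_gripper(0,25); print("grip",ctrl.current_opening(),dF())
ctrl.move_linear(P(.068,.067),feed=.08); print(dF())
y=.068
while y<.084:
    y+=.002; ctrl.move_linear(P(y,.067),feed=.03); ctrl.hold(.1); f=dF(); print(round(y,3),f)
    if f[1]<-9: break
ctrl.command_gripper(.6); print("rel",dF())
ctrl.move_linear(P(y,.25),feed=.2)
print(ctrl.current_time_s())
im=camera("top"); cv2.imwrite("pics/top1.png",cv2.resize(im[100:260,130:330,::-1],None,fx=3.5,fy=3.5))
```

```text
down [-0.6  1.1  0.4]
grip 0.15913366666218143 [-0.6 -1.4  3.3]
[-2.1  1.6  3.7]
0.07 [-1.9 -0.3  5.1]
0.072 [-1.7 -1.1  6.3]
0.074 [-2.1 -1.1  6.8]
0.076 [-1.8 -1.2  5.9]
0.078 [-1.1 -3.   7.1]
0.08 [ -3.1 -10.1  12.1]
rel [ 0.  -0.9 -0.5]
9.6333
```

View pics/top1.png

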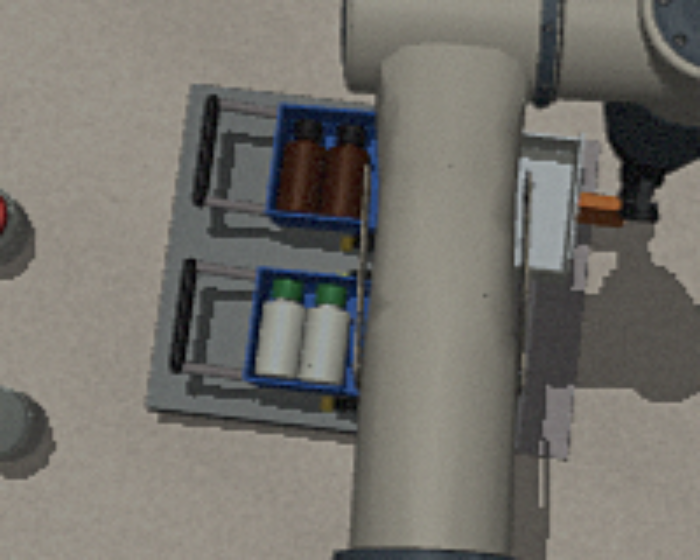

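The tray is against the far stop: force rose at 0.080, and its floor (545,205) lines up with the brown cart. Next I grip the far bar.

Run:
```python
from geo import *
from plant import camera
q=quat("x",1)
ctrl.command_gripper(.5)
p=bar(0); ctrl.move_ptp([p[0],p[1],.27],q)
ctrl.move_linear([p[0],p[1],.16],feed=.15)
ctrl.move_linear(p,feed=.06); print("down",dF())
ctrl.command_gripper(0,30); print("grip",ctrl.current_opening(),dF(),ctrl.current_finger_force())
dx=0
for i in range(4):
    f=dF()
    if abs(f[0])<3: break
    dx+=.001*np.sign(f[0]); ctrl.move_linear(bar(0,dx),feed=.03); ctrl.hold(.1); print(dx,dF())
print(ctrl.current_time_s())
im=camera("scene"); cv2.imwrite("pics/sc1.png",cv2.resize(im[100:280,150:380,::-1],None,fx=3,fy=3))
```

```text
down [-0.1  1.1  0.2]
grip 0.146360298163513 [1.2 0.5 2.2] 29.195269346237183
13.65
```

View pics/sc1.png

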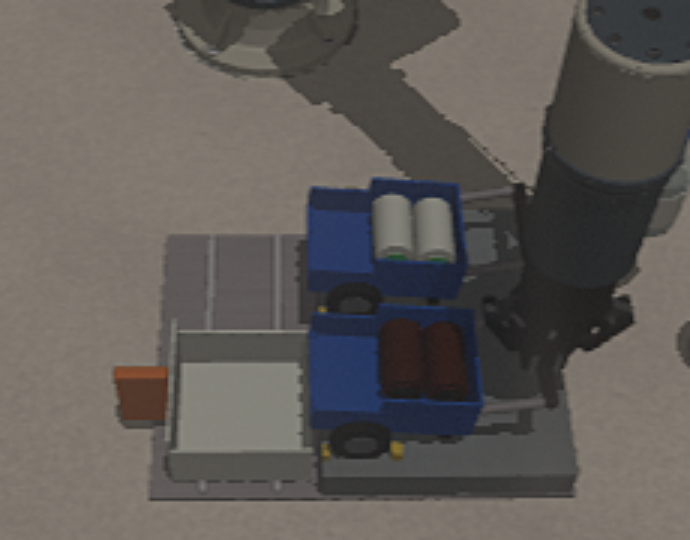

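The bar is gripped, with fingers around (555,345), low forces, and the tray in line with the brown cart. Now I lift in small arc steps.

Run:
```python
from geo import *
from plant import camera
for th in np.arange(.1,.92,.1):
    ctrl.move_linear(bar(th),feed=.06); print(round(th,2),dF(),round(ctrl.current_opening(),3))
ctrl.hold(.8)
print(ctrl.current_time_s())
im=camera("scene"); cv2.imwrite("pics/sc2.png",cv2.resize(im[100:280,150:380,::-1],None,fx=3,fy=3))
```

```text
0.1 [-1.8  2.7 -1.5] 0.15
0.2 [-4.9  0.5 -0.5] 0.147
0.3 [-6.3 -0.9  2. ] 0.151
0.4 [-8.1 -1.3  4.2] 0.145
0.5 [-9.7 -1.5  5.1] 0.151
0.6 [-9.4 -2.9  7.4] 0.152
0.7 [-9.5 -4.  12.6] 0.152
0.8 [-8.7 -4.2 12.5] 0.148
0.9 [-7.1 -3.9 10.9] 0.155
18.4
```

View pics/sc2.png

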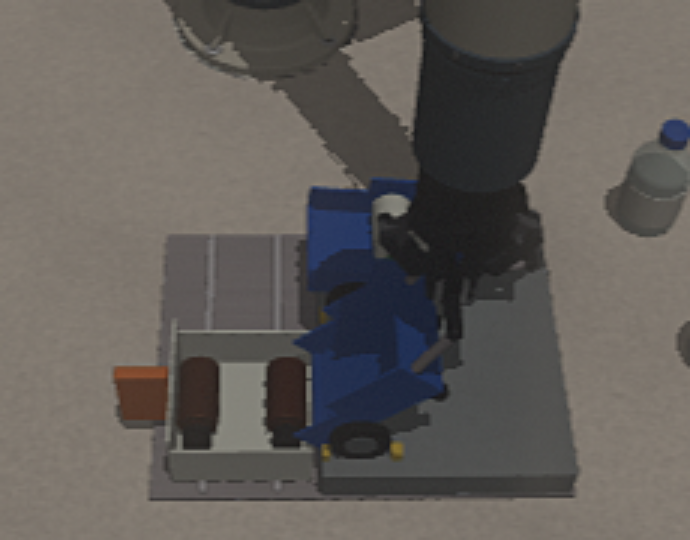

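Both brown bottles lie in the tray, at (200,400) and (287,400). Now I lower the cart.

Run:
```python
from geo import *
from plant import camera
for th in list(np.arange(.8,.05,-.1))+[.04,0]:
    ctrl.move_linear(bar(th),feed=.06 if th>.15 else .03)
    print(round(th,2),dF())
for k in range(1,7):
    if dF()[2]>8: break
    ctrl.move_linear(bar(0,0,-.001*k),feed=.02); ctrl.hold(.1); print(-k,dF())
ctrl.hold(.3); print("pre",dF(),ctrl.current_time_s())
ctrl.command_gripper(.5); print("rel",dF(),ctrl.current_opening())
p=ctrl.current_tool_pos()
ctrl.move_linear([p[0],p[1],.17],feed=.1); print(dF())
ctrl.move_linear([p[0],p[1],.30],feed=.2)
ctrl.move_ptp([.35,-.3,.3],ctrl.current_orientation())
ctrl.hold(.5); print(ctrl.current_time_s())
a=camera("scene")[100:280,150:420,::-1]; b=camera("top")[110:245,110:320,::-1]
a=cv2.resize(a,(480,320)); b=cv2.resize(b,(480,309)); b=b[:280]
cv2.imwrite("pics/end.png",np.vstack([a,b]))
```

```text
0.8 [-6.8 -3.3 10.5]
0.7 [-5.7 -2.3  7.5]
0.6 [-4.3 -0.3  5.8]
0.5 [-5.3 -0.2  4.3]
0.4 [-4.6  0.2  3.2]
0.3 [-3.5  2.2  1.3]
0.2 [-1.1  4.6  0.9]
0.1 [ 0.4  5.7 -0. ]
0.04 [ 0.1  5.2 -0.9]
0 [ 1.3  5.8 -0.4]
-1 [2.7 3.2 3. ]
-2 [2.3 1.4 7.6]
-3 [ 2.4 -1.  11.8]
pre [ 2.3 -1.5 11.8] 24.4167
rel [ 0.1  0.  -0.8] 0.5017521457321619
[-0.3 -0.6 -0.3]
28.9583
```

View pics/end.png

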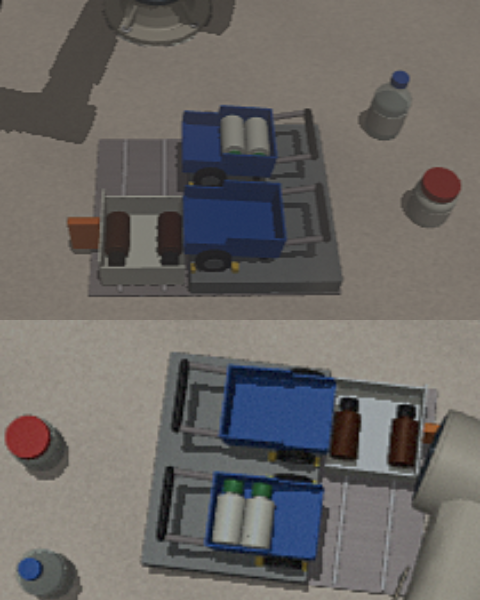

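The final picture shows both brown bottles in the tray (top view: 347,430 and 405,435). The carts are level, the white bottles haven't moved, and the arm is clear.

```bash
python3 -c "
from plant import *
print(ticket.finish_job())"
```

```text
the job is handed in; nothing more can be done
None
```

The job is handed in at about 29 s: the tray is at its far stop with both brown bottles in it, the brown cart was lowered in the grip onto its feet, and the final pictures show the white bottles and bystanders undisturbed; no verdict was returned.

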